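Take the lane divider off the jar rack

ROBOT

A 6-joint arm with a two-finger parallel gripper is mounted at the origin on the work surface. World frame = base frame: x ahead of the robot, y to its left, z up, the work surface at z = 0. Lengths are in m, angles in degrees, forces in N, time in s.
With the tool pointing down it reaches from about 0.375 to 0.75 m from the base axis. Payload 9 kg.
Tool frame: the origin (TCP) lies where the fingers leave the gripper's body, on its centre line; the fingertips stand 73 mm ahead of it and the grasp point (between the pads) lies 54 mm ahead of it (robot.tip_reach is the distance from the TCP to the fingertips, in m); z points along the fingers, y is the line along which they close (so a half turn about z gives the same grasp; the last joint's range is limited). The gripper opens to 85 mm and grips with 20 to 120 N. Pads are 22 mm wide; open, the fingers measure 114 mm over their backs; the gripper's body (76 mm by 85 mm) begins 54 mm behind the grasp point. The pads swing forward as they close: fully open they stand 13 mm farther back than shut.
Start: joints at [54.735, 5.964, 5.575, 89.605, 0, 77.527], TCP at [0.232, 0.553, 0.304] pointing down, gripper open.
Joint ranges: [-171.21, 171.21], [-48.23, 106.86], [-62.78, 66.21], [-105.2, 120.99], [-86.42, 89.51], [-180, 180]. Speed limits (degrees/s): [127.2, 127.2, 147.25, 180, 180, 180].

INTERFACE

Orientations are given as [roll, pitch, yaw] about the fixed x, y, z axes, in that order (R = Rz(yaw) Ry(pitch) Rx(roll)).
In Python, from plant import robot gives the robot as it stands. Calls block until the motion is done:
- robot.move_pose(position, orientation): joint-space move of the TCP to a pose.
- robot.line_to(position, vel=0.15, rotation=None, guard=None): straight line of the TCP; rotation=None keeps the orientation; vel is the mean speed in m/s. With guard (N) it stops when the force on the tool has changed by that much, and returns True; else False.
- robot.goto_joints(angles): joint-space move.
- robot.set_gripper(opening): finger opening in m; the grip force is fixed at half the most; returns when the fingers have stopped.
- robot.pause(seconds).
- robot.ik(position, orientation): joint angles nearest the present ones, or None.
- robot.observe(): the state.
- robot.grab_frame(name): name is "scene" or "top" or "wrist"; returns the picture (384x512x3 uint8, blue, green, red); there is no depth.
- robot.get_calibration(name): a dict with "vertical_fov" (degrees; the focal length in pixels is half the picture's height over the tangent of half this angle, whatever the lens; pixels are square), "cx", "cy" (the principal point, pixels), "rvec" (rotation vector, rad) and "tvec" (3), from world to camera coordinates, as OpenCV has them. Camera axes: x right, y down, z forward; pixel columns grow to the right and rows downward; lengths in m; the calibration is good to about 2 mm. A picture is of the moment at which its call begins: read the wrist's pose just before it. get_calibration takes no time and is no camera call; for the wrist camera it gives the pose at the moment of the call.
A pose or a line that the arm cannot do raises robot.IKError and nothing moves.
- robot.job_done(): hands the job in; it is judged then, once.
The state is a dict: "time": time; "q": joint angles; "qvel": joint speeds; "joint_torque": joint torques, N m; "tool_pos": TCP position; "tcp_rot": TCP orientation; "ft_force": force on the tool from outside, world axes, zero at the start; "torque": the same for the moment, N m; "gripper_width": finger opening in m; "gripper_force": force on a finger pad.
Only numpy, scipy, OpenCV 4.12 (cv2) and the standard library are available. Lean on these libraries where they do the work, as an engineer would, in place of code of your own. Each camera call takes 0.05 s, during which the arm holds its last target. There are 200 camera calls.

TASK

The jar rack is to become one wide shelf, so take its lane divider off: loosen the divider's wing knob before you move it (never drag it while it is clamped), slide it along the T-slot rail to the rail's open end, lift it off there, and set it down gently, without dropping it, wholly inside the empty steel pan. Leave the jars in the rack standing where they are.

Things in the scene. Friction and masses are not known exactly. Their poses are not given: they have to be found in the camera images.
- rack: Fixed steel jar rack 360 (y) x 225 mm, a 16 mm high deck (x -70..110 mm) with an aluminium T-slot rail, 40 wide and 30 mm high, along the robot-side edge. Origin: underside, middle of the length; rail axis runs along rack y at rack x = -90 mm. Slot 10 mm wide under 5 mm lips, y -180..145.5; inside 20 mm wide, 12 mm high. Its closed side at y = -180 has a 66 mm high wall
- mouth (a point): Open end of the rail: the point at rack (-90, 160, 30) mm, at rail-top height, axes as the rack's. From rack y 145.5 to 172 the lips are milled away so that the T-bolt head can rise out. A solid end plate stops the head just when the divider's origin reaches this point; the divider lifts off only within 2.5 mm of that stop, elsewhere the lips hold it down
- divider: The lane divider, 0.27 to 0.4 kg. Origin: centre of its foot's underside, on the rail's top, over the slot; axes as the rack's while on the rail. Steel foot 44 (x) x 50 (y) x 14 mm high. An upright 3 mm sheet runs in +x from x 23 to 156 mm, its lower edge 9 mm below the origin, top at z 18 mm up to x 76, then at z 38 mm. Under the foot hang an 8 mm tongue and the T-bolt head, 17 (x) x 24 (y) x 5 mm, bottom 10 to 12 mm below the origin
- sheet_end (a point): Middle of the far end edge of the divider's sheet, at divider (156, 0, 14.5) mm; axes as the divider's
- wing (a point): Middle of the wing of the black clamp knob on the foot: on the knob's axis, 41.5 mm above the divider's origin (71.5 mm above the counter). The wing is 41 mm long along this point's x, 11 mm thick along its y, 32 mm tall (z +-16 mm), with round ends; the turning axis is z. Strong enough to slide and lift the divider by
- knob (a joint): Angle of the knob, rad: 0 fully tight, grows anticlockwise seen from above (loosening), stop at 3.6. Stays where left, about 0.06 N m to turn. At the start 0 to 0.5. Clamps the foot (tens of N to drag) until about 1.9; from 2.0 the divider runs free with 2 to 4 N. At 0 the wing lies along the divider's x.
- pan: Fixed empty stainless pan, open on top, 325 (x) x 176 (y) x 65 mm high, walls and floor 3 mm, with a flat rim 8 mm wide. Origin: centre of its underside. On the left or the right of the rack
- carton: Fixed closed cardboard carton 300 (x) x 170 (y) x 110 mm, on the other side of the rack from the pan; origin at the centre of its underside. Not part of the job
- jar0: one of three sauce jars in the closed-side lane of the rack: amber glass, red twist lid, 52 mm across, 82 mm tall, standing on the deck; origin at the centre of its underside; must stay
- jar1: one of three sauce jars in the closed-side lane of the rack: amber glass, red twist lid, 52 mm across, 82 mm tall, standing on the deck; origin at the centre of its underside; must stay
- jar2: one of three sauce jars in the closed-side lane of the rack: amber glass, red twist lid, 52 mm across, 82 mm tall, standing on the deck; origin at the centre of its underside; must stay

How it is judged (in metres and radians):
On the way, in this order (a step that is already met when the one before it is completed fails the run):
1. the wing knob is loosened while the divider is still on the rail (value of joint knob above 1.85 rad and z of divider in the frame of mouth below 0.004 m), for 0.1 s.
2. the divider is slid along the rail to the open end (y of divider in the frame of mouth between -0.008 and 0.008 m and x of divider in the frame of mouth between -0.006 and 0.006 m and z of divider in the frame of mouth below 0.005 m), for 0.05 s.
3. the divider is lifted off the rail (z of divider in the frame of mouth above 0.03 m), for 0.1 s.
At the end, for the whole second after the job is handed in: the divider rests in the pan, whole: its origin and its sheet's end both within the pan's walls and less than 50 mm above the pan's underside, at rest and let go; the three jars in the rack stand upright (within 0.15 rad) (x of divider in the frame of pan between -0.16 and 0.16 m and y of divider in the frame of pan between -0.085 and 0.085 m and z of each of divider, sheet_end in the frame of pan below 0.05 m and x of sheet_end in the frame of pan between -0.16 and 0.16 m and y of sheet_end in the frame of pan between -0.085 and 0.085 m and linear speed of divider below 0.02 m/s and angle between each of jar0, jar1, jar2's own z axis and vertical below 0.15 rad); the robot touches nothing.
It fails at once if the divider is dragged more than 12 mm along the rail while the knob still clamps it (below 1.5 rad) (value of joint knob below 1.5 rad and distance of divider from where it was at the start of the episode above 0.012 m and z of divider in the frame of mouth below 0.005 m).
It fails at once if the divider is dropped: it moves faster than 0.7 m/s with nothing of the robot holding it (linear speed of divider above 0.7 m/s and contact force between the fingers and divider below 0.3 N).
It fails at once if a jar in the rack is moved more than 20 mm or tipped (distance of any of jar0, jar1, jar2 from where it was at the start of the episode above 0.02 m or angle between any of jar0, jar1, jar2's own z axis and vertical above 0.4 rad).
It also fails if it takes over 54 s, if anything falls off the work surface, if the arm or the gripper's body presses on something with over 40 N, if the wrist force passes 120 N, or if a joint passes its speed limit or range.

## Working session

There is one attempt and no reset: what is moved stays moved. The work goes in short steps, each a Python script; the robot and the scene stay as the last script left them, time stands still between calls to the robot, and variables do not carry over. Pictures are saved under pics/ and viewed, at most 10 in all, crops included, and the job is handed in when it is done.

```bash
mkdir -p pics
cat > h.py <<'E'
import numpy as np,cv2
from plant import robot
def cam(n):
    c=robot.get_calibration(n); f=192/np.tan(np.radians(c["vertical_fov"]/2))
    K=np.array([[f,0,c["cx"]],[0,f,c["cy"]],[0,0,1]]); return K,cv2.Rodrigues(np.array(c["rvec"],float))[0],np.array(c["tvec"],float).ravel(),c
def ray(C,u,v,z):
    K,R,t=C[:3]; d=R.T@np.linalg.inv(K)@[u,v,1]; o=-R.T@t; return o+d*(z-o[2])/d[2]
def proj(C,P):
    K,R,t=C[:3]; p=(K@(R@np.atleast_2d(P).T+t[:,None])).T; return p[:,:2]/p[:,2:]
E
python3 - <<'E'
from h import *
for n in("top","scene"):
    C=cam(n); print(n,C[3]); im=robot.grab_frame(n); cv2.imwrite(f"pics/{n}0.png",im)
    if n=="top": cv2.imwrite("pics/top0b.png",cv2.resize(im,(800,600),interpolation=cv2.INTER_CUBIC))
o=robot.observe();print(o["time"],o["tcp_rot"],o["tool_pos"])
E
```

```text
top {'vertical_fov': 56.67339258958793, 'cx': 256.51242495953, 'cy': 195.2772462726249, 'rvec': array([ 2.12365477, -2.11480836,  0.19151937]), 'tvec': array([0.01257705, 0.62030207, 0.81051531])}
scene {'vertical_fov': 50.8263487490592, 'cx': 251.2786492209524, 'cy': 188.99352667457282, 'rvec': array([ 1.24964348,  2.22710089, -0.96471775]), 'tvec': array([ 0.31114141, -0.29206656,  1.6624918 ])}
0.1 [-1.79934521e+02 -1.31778012e-02  1.57206888e+02] [0.23231477 0.55297294 0.30321145]
```

View pics/top0b.png

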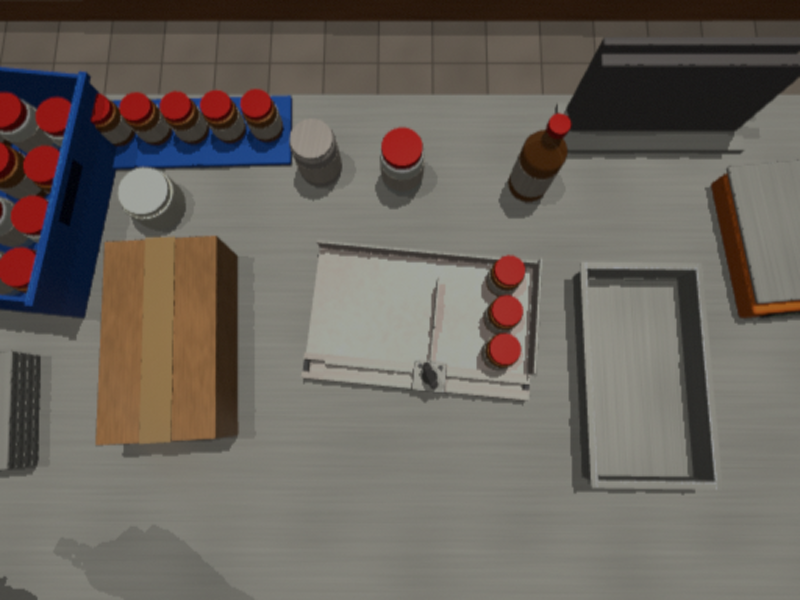

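View pics/scene0.png

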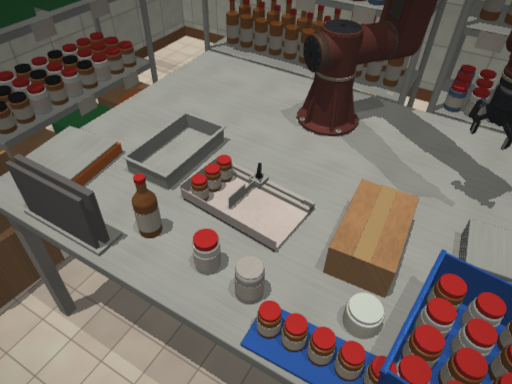

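Run:
```python
import cv2
im=cv2.imread("pics/top0.png")
cv2.imwrite("pics/c1.png",cv2.resize(im[150:262,190:350],None,fx=5,fy=5,interpolation=cv2.INTER_CUBIC))
from h import *
C=cam("top")
s=.64
for u,v in[(580,264),(699,264),(716,487),(592,490)]: print("pan rim",ray(C,u*s,v*s,.065))
for u,v in[(303,380),(528,400)]: print("rail front bottom",ray(C,u*s,v*s,0.0))
print("wing",ray(C,429*s,374*s,.08))
```

```text
pan rim [ 0.6856518  -0.26567669  0.065     ]
pan rim [ 0.68618866 -0.45158975  0.065     ]
pan rim [ 0.35145668 -0.44442524  0.065     ]
pan rim [ 0.34622554 -0.26435135  0.065     ]
rail front bottom [0.50660956 0.1744437  0.        ]
rail front bottom [ 0.47619846 -0.19043086  0.        ]
wing [ 0.51202326 -0.02746354  0.08      ]
```

View pics/c1.png

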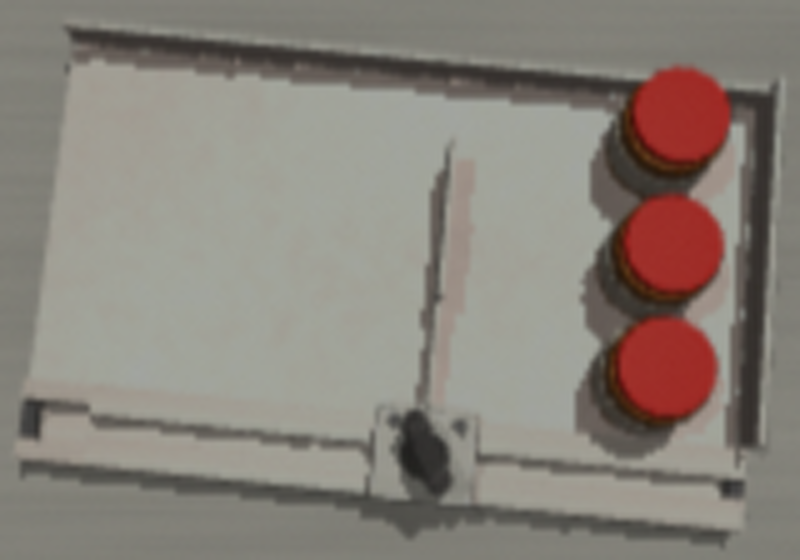

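Run:
```python
from h import *
C=cam("top")
f=lambda u,v,z:ray(C,190+u/5-.4,150+v/5-.4,z).round(4)
print("rail L,R",f(17,458,.03),f(742,528,.03))
for p in[(378,402),(478,405),(472,505),(370,495)]:print("foot",f(*p,.044))
a,b=f(410,415,.0875),f(440,490,.0875);print("wing",a,b,(a+b)/2,np.linalg.norm(a-b),np.degrees(np.arctan2(*(a-b)[1::-1])))
print("sheet end top",f(452,142,.068))
m=(a+b)/2
robot.move_pose([m[0],m[1],.245],[180,0,22])
o=robot.observe();print(o["time"],o["q"],o["tool_pos"],o["tcp_rot"])
C=cam("wrist");im=robot.grab_frame("wrist");np.save("w1.npy",np.array([C[0],C[1],np.c_[C[2],C[2],C[2]]]))
cv2.imwrite("pics/w1.png",cv2.resize(im,(800,600),interpolation=cv2.INTER_CUBIC))
```

```text
rail L,R [0.5099 0.1714 0.03  ] [ 0.4775 -0.1842  0.03  ]
foot [ 0.537  -0.0063  0.044 ]
foot [ 0.5357 -0.055   0.044 ]
foot [ 0.4875 -0.0516  0.044 ]
foot [ 0.4921 -0.0025  0.044 ]
wing [ 0.527  -0.0204  0.0875] [ 0.4928 -0.034   0.0875] [ 0.5099 -0.0272  0.0875] 0.036804890979325024 21.68577739407126
sheet end top [ 0.6615 -0.0419  0.068 ]
2.4 [-1.76818935e+01 -9.95387898e+00 -1.61109672e+01  8.38331667e+01
  8.32799096e-03  1.40227754e+02] [ 0.51002378 -0.02653036  0.24512008] [-1.79999833e+02 -1.28176994e-02  2.20903532e+01]
```

View pics/w1.png

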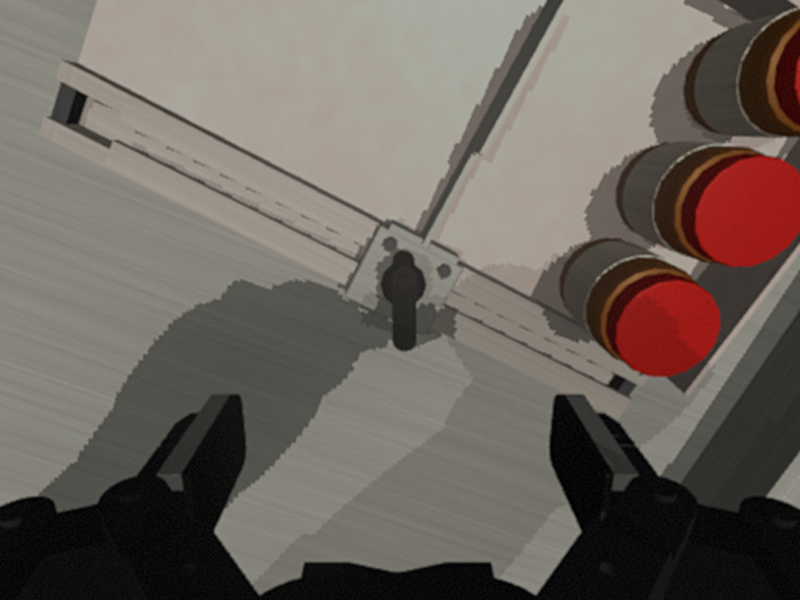

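Run:
```python
from h import *
w=np.load("w1.npy");C=(w[0],w[1],w[2][:,0]);s=.64
f=lambda u,v,z:ray(C,u*s,v*s,z).round(4)
print("cam",-C[1].T@C[2])
for p in[(395,222),(462,262),(347,292)]:print("foot",f(*p,.044))
print("wing line",f(404,300,.0875),f(404,252,.0875),f(404,348,.0875),f(404,300,.0715))
print("rail corners: L front",f(42,131,.03),"L back",f(68,62,.03),"R front", f(622,413,.03))
# predicted wing outline for the top-view estimate
for m in[(.5099,-.0272),(.513,-.029)]:
  d=np.array([np.cos(.385),np.sin(.385)]);P=[[*(np.array(m)+k*.0205*d),z] for k in(-1,0,1) for z in(.0555,.0875)]
  print((proj(C,P)/s).round())
```

```text
cam [0.58420905 0.00332004 0.31553277]
foot [ 0.5395 -0.0137  0.044 ]
foot [ 0.5331 -0.0544  0.044 ]
foot [ 0.4947 -0.004   0.044 ]
wing line [ 0.5152 -0.0281  0.0875] [ 0.5358 -0.0196  0.0875] [ 0.4934 -0.037   0.0875] [ 0.5104 -0.0303  0.0715]
rail corners: L front [0.5125 0.1714 0.03  ] L back [0.5501 0.1655 0.03  ] R front [ 0.4807 -0.1866  0.03  ]
[[398. 326.]
 [398. 351.]
 [398. 289.]
 [398. 310.]
 [398. 250.]
 [398. 266.]]
[[403. 322.]
 [404. 347.]
 [403. 285.]
 [404. 305.]
 [403. 246.]
 [404. 261.]]
```

Run:
```python
from h import *
def st(l):
    o=robot.observe();print(l,round(o["time"],2),o["tool_pos"].round(4) if hasattr(o["tool_pos"],'round') else o["tool_pos"],np.round(o["tcp_rot"],2),"F",np.round(o["ft_force"],1),"T",np.round(o["torque"],2),"w",o["gripper_width"],o["gripper_force"]);return o
x=[.5132,-.029]
robot.set_gripper(.05)
robot.line_to(x+[.20]); st("above")
print(robot.line_to(x+[.1255],vel=.06,guard=10)); st("down")
robot.set_gripper(0.0); o=st("grip")
if .008<o["gripper_width"]<.016:
    q=np.array(o["q"],float)
    for k in(1,2,3,4):
        q2=q.copy();q2[5]-=27.5*k;robot.goto_joints(q2);o=st(k)
    cv2.imwrite("pics/t2.png",cv2.resize(robot.grab_frame("wrist"),(640,480)))
```

```text
above 3.34 [ 0.513  -0.0289  0.2001] [-1.7997e+02  4.0000e-02  2.2000e+01] F [0.2 0.2 0.8] T [-0.04  0.01 -0.03] w 0.04988322029936626 0.0
False
down 4.73 [ 0.5135 -0.0291  0.126 ] [ 1.7997e+02 -3.0000e-02  2.2000e+01] F [0.1 0.4 0.6] T [ 0.05 -0.   -0.05] w 0.049774561097470076 0.0
grip 5.17 [ 0.5132 -0.0287  0.1259] [-1.7997e+02 -3.0000e-02  2.2020e+01] F [-2.7  3.7  5. ] T [ 0.77  0.54 -0.02] w 0.014401957126716176 55.82259239628911
1 5.7 [ 0.5124 -0.0276  0.1259] [-1.7982e+02 -8.0000e-02  4.9580e+01] F [-5.2  7.6  6.8] T [1.54 1.28 0.02] w 0.014828227195385848 56.240527384215966
2 6.23 [ 0.5113 -0.027   0.1258] [-179.71   -0.18   77.1 ] F [-12.4  11.4  12.2] T [ 2.15  2.77 -0.07] w 0.014973712601188538 58.115946217876626
3 6.77 [ 0.5109 -0.0274  0.1259] [-179.74   -0.24  104.57] F [-16.    7.2  14.8] T [ 1.54  3.52 -0.05] w 0.01503848010657758 58.84585450985469
4 7.3 [ 0.5101 -0.028   0.126 ] [-179.72   -0.34  132.04] F [-22.4   4.6  20.7] T [ 0.64  4.94 -0.08] w 0.01490847842367493 60.30012809065738
```

View pics/t2.png

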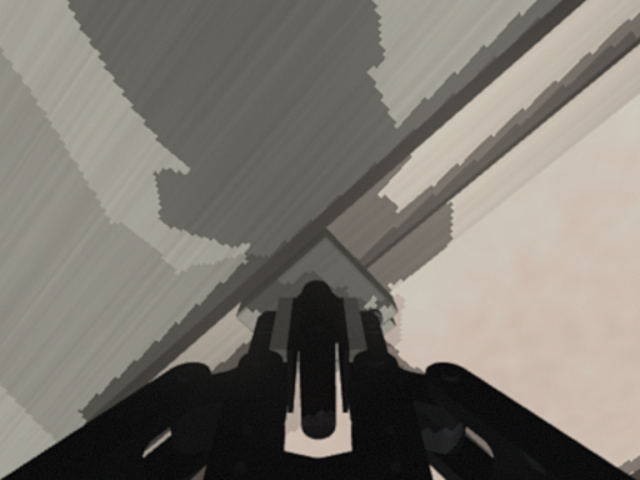

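```bash
cat >> h.py <<'E'
def st(l):
    o=robot.observe();print(l,round(o["time"],2),np.round(o["tool_pos"],4),np.round(o["tcp_rot"],2),"F",np.round(o["ft_force"],1),"T",np.round(o["torque"],2),"w",round(o["gripper_width"],4),round(o["gripper_force"],1));return o
E
python3 - <<'E'
from h import *
robot.set_gripper(.03); o=st("open")
robot.line_to([.5105,-.028,.1262],rotation=[180,0,132],vel=.05)
robot.set_gripper(0.);o=st("regrip")
p=np.array(o["tool_pos"]);d=np.array([.0889,.996,0])
g=robot.line_to(p+d*.160,vel=.08,guard=12);o=st(g)
if not g:
    g=robot.line_to(p+d*.190,vel=.03,guard=14);o=st(g)
print("travel",(np.array(o["tool_pos"])-p)@d)
im=robot.grab_frame("top");cv2.imwrite("pics/t3.png",cv2.resize(im[150:262,190:350],None,fx=4,fy=4,interpolation=cv2.INTER_CUBIC))
E
```

```text
open 7.65 [ 0.5135 -0.0288  0.1259] [1.7995e+02 1.0000e-02 1.3201e+02] F [-0.5  0.7 -0.2] T [ 0.02 -0.06  0.01] w 0.0298 0.0
regrip 8.21 [ 0.51   -0.0284  0.1265] [-179.9    -0.    131.98] F [-4.1 -2.4  4.7] T [-0.5   1.17 -0.05] w 0.0142 55.7
False 10.35 [0.5243 0.1309 0.1265] [ 1.7998e+02 -1.0000e-02  1.3199e+02] F [-0.  -1.5  2.1] T [-0.16 -0.01 -0.  ] w 0.0144 55.2
True 11.09 [0.5262 0.153  0.1267] [-1.7982e+02  1.6000e-01  1.3199e+02] F [-1.2 -5.2  3.9] T [-1.17  0.19 -0.02] w 0.0148 55.8
travel 0.1820935761151427
```

View pics/t3.png

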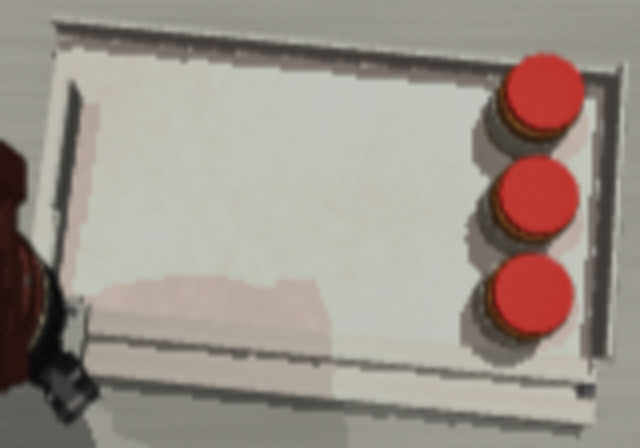

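Run:
```python
from h import *
robot.pause(.1);o=st("hold");p=np.array(o["tool_pos"])+[.00005,.0006,0]
g=robot.line_to(p+[0,0,.02],vel=.03,guard=12);o=st(g)
if not g:
    g=robot.line_to(p+[0,0,.13],vel=.1);o=st(g)
    im=robot.grab_frame("scene");cv2.imwrite("pics/s4.png",cv2.resize(im[100:280,160:400],None,fx=3,fy=3,interpolation=cv2.INTER_CUBIC))
```

```text
hold 11.24 [0.5262 0.1527 0.1266] [-1.7983e+02  1.4000e-01  1.3197e+02] F [-1.2 -3.4  4.1] T [-1.03  0.19  0.05] w 0.0144 55.9
False 12.07 [0.5262 0.1534 0.1465] [-1.7984e+02  8.0000e-02  1.3196e+02] F [ 0.3  1.  -2.8] T [ 0.03  0.11 -0.  ] w 0.0145 54.4
False 13.32 [0.5259 0.1533 0.2558] [-1.7979e+02  5.0000e-02  1.3195e+02] F [-0.8  0.  -3.3] T [0.04 0.02 0.03] w 0.0144 54.4
```

View pics/s4.png

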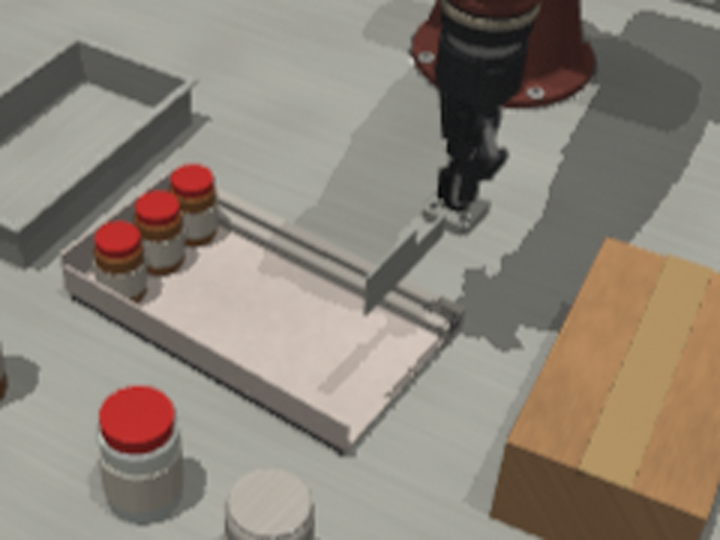

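Run:
```python
from h import *
robot.line_to([.526,.153,.30],vel=.1)
robot.line_to([.447,-.350,.30],vel=.18);st("over")
robot.line_to([.447,-.350,.20],vel=.1);o=st("low")
im=robot.grab_frame("top");cv2.imwrite("pics/t5.png",cv2.resize(im[140:340,340:500],None,fx=3,fy=3,interpolation=cv2.INTER_CUBIC))
```

```text
over 16.93 [ 0.4472 -0.3496  0.3001] [-1.7985e+02  1.0000e-01  1.3199e+02] F [-0.   0.5 -3.5] T [-0.03 -0.   -0.03] w 0.014 54.5
low 18.07 [ 0.4473 -0.3504  0.2009] [-1.7984e+02  1.7000e-01  1.3196e+02] F [-0.4  0.1 -2.7] T [0.01 0.02 0.  ] w 0.0144 54.5
```

View pics/t5.png

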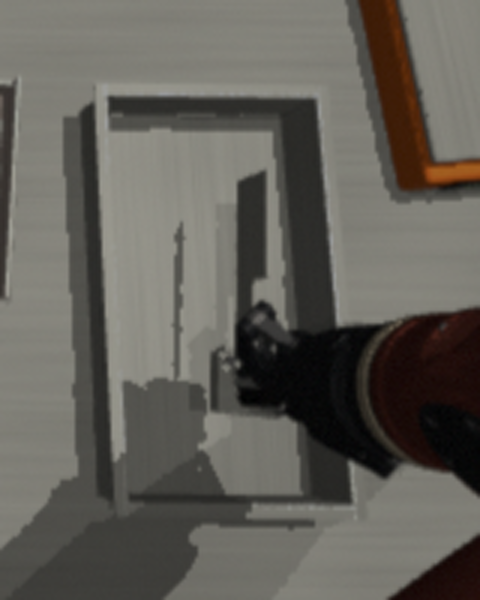

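Run:
```python
from h import *
robot.line_to([.447,-.350,.125],vel=.08)
g=robot.line_to([.447,-.350,.102],vel=.015,guard=4);o=st(g)
if g or o["tool_pos"][2]<.112:
    robot.set_gripper(.04);robot.pause(.3);p=st("open")["tool_pos"]
    robot.line_to([p[0],p[1],.28],vel=.1);st("up")
    im=robot.grab_frame("top");cv2.imwrite("pics/t6.png",cv2.resize(im[130:340,190:500],None,fx=2.5,fy=2.5,interpolation=cv2.INTER_CUBIC))
```

```text
True 20.21 [ 0.4469 -0.3498  0.1096] [-1.7985e+02  7.0000e-02  1.3196e+02] F [-1.3  1.   5.3] T [0.24 0.15 0.01] w 0.0147 57.1
open 20.88 [ 0.4464 -0.3492  0.1084] [-1.7985e+02 -6.0000e-02  1.3196e+02] F [-0.1  0.6  0.7] T [-0.05 -0.01 -0.05] w 0.0404 0.0
up 22.74 [ 0.4462 -0.3491  0.2793] [-1.7986e+02 -1.1000e-01  1.3196e+02] F [-0.6 -0.4 -0.3] T [-0.02 -0.01 -0.03] w 0.0398 0.0
```

View pics/t6.png

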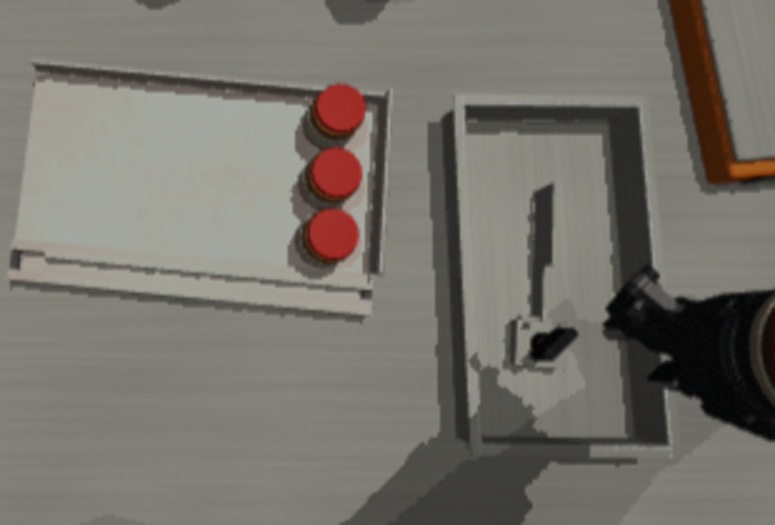

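The divider lies flat inside the pan, with its foot at about (530,340) and its sheet end at (543,187). The gripper is clear of it and all three jars are standing.

```bash
python3 -c "
from plant import robot
print(robot.job_done())"
```

```text
the job is handed in; nothing more can be done
None
```

I loosened the knob, slid the divider to the rail's open end, lifted it off and set it down inside the pan; the jars are still standing where they were, and the job is handed in at about 23 s (no verdict was returned).

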